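# Post a spent battery under the sprung flap of the drop box

## Task

Recycle the spent black block battery lying in the feed lane of the green drop box: press the orange bar beside the lane down with one fingertip to hold the spring-closed flap open, and with the other fingertip push the battery along the lane under the flap. Keep the flap held open until the battery has dropped into the box, then let go so that the flap springs shut. Only push: do not lift the battery out of its lane, and leave the fresh battery, the beaker and the cork where they stand.

Things in the scene. Friction and masses are not known exactly. Their poses are not given: they have to be found in the camera images.
- drop_box: Green battery drop box with clear roof, fixed to the bench. Origin on the bench top (z = 0) under the middle of its mouth; x points level into the box (the pushing direction), y to the left, z up. Numbers below are mm in this frame. Box: x 0 to 120, y -60 to 60, inner floor z 5, roof top z 118; mouth: y -22 to 22, z 70 to 102.
- lane_start (a point): Open near end of the aluminium feed lane, on its floor, at x -160, y 0, z 70. The floor is level at z 70 and runs to x -10; 36 wide (y -18 to 18) between guide walls 4 thick and 10 high (top z 80).
- mouth (a point): Middle of the mouth, level with the lane floor: x 0, y 0, z 70. The lane floor ends just before it, at x -10, where a steep chute ramp drops to the box floor: the battery tips in by itself once its middle is 5 to 15 past x -10, so a finger from above need not go under the flap: keep its leading side at x below -8.
- pivot (a point): Pivot of the orange flap at x -4, y 38, z 82; it turns about a line parallel to x. The flap is a plate 3 thick at x -4 in front of the mouth, y -22 to 38; shut, its lower edge is at z 76 and the battery cannot pass; open, its right side stands up to z 140.
- flap (a joint): Angle of the flap in rad: 0 shut, grows as the press bar is pushed down, hard stop 0.75. From 0.45 up the battery passes under it; 0.55 to 0.65 is comfortable. A spring shuts it when let go: about 3 N on the bar starts it, 5 to 6 N holds it at 0.6.
- bar (a point): Middle of the top of the orange press bar, one piece with the flap: a plate 4 thick, 30 wide, parallel to the lane on its left, x -154 to -2, y 57 to 85. Shut it slopes up outwards by 0.33 rad. A fingertip at y 70 meets it at z 98 and has it at 0.6 rad at z 77, 7 above the lane floor; it can then slide along the bar while a fingertip 70 to its right pushes the battery.
- battery_center (a point): Centre of the spent battery: black block with a copper-coloured end, 48.5 long (its x, along the lane, copper end towards the box), 26.5 wide (y), 17.5 tall (z), about 45 g, lying loose on its broad side in the lane, underside at z 70, top at 87.5, turned at most 0.12 rad from the lane.
- fresh_center (a point): Centre of the fresh battery: blue with a white top, 26.5 by 17.5, 48.5 tall, standing upright on the bench beside the box. Leave alone.
- beaker_center (a point): Centre of the empty glass beaker, diameter 68, 90 tall, standing on the bench beside the box. Leave alone.
- cork_center (a point): Centre of a cork stopper, diameter 36, 34 tall, standing on the bench beside the box. Leave alone.

How it is judged:
On the way, in this order (a step that is already met when the one before it is completed fails the run):
1. the flap is held open while the battery still lies in the lane in front of it (value of joint flap above 0.35 rad and x of battery_center in the frame of drop_box below -0.03 m and z of battery_center in the frame of drop_box above 0.074 m), for 0.2 s.
2. the battery has dropped into the box with the flap still held open (value of joint flap above 0.3 rad and x of battery_center in the frame of drop_box above 0.015 m and z of battery_center in the frame of drop_box below 0.06 m), for 0.1 s.
At the end, for the whole second after the job is handed in: The spent battery lies inside the drop box (its centre below 55 mm height, within the box walls), the flap is shut (below 0.05 rad), and the fresh battery, beaker and cork are within 15 mm of where they stood (x of battery_center in the frame of drop_box between 0.015 and 0.118 m and y of battery_center in the frame of drop_box between -0.058 and 0.058 m and height (world z) of battery_center below 0.055 m and value of joint flap below 0.05 rad and distance of each of fresh_center, beaker_center, cork_center from where it was at the start of the episode below 0.015 m); the robot touches nothing.
It fails at once if the battery was lifted more than 15 mm off the lane floor (height (world z) of battery_center above 0.094 m).
It fails at once if the fresh battery, the beaker or the cork was disturbed (moved over 15 mm) (distance of any of fresh_center, beaker_center, cork_center from where it was at the start of the episode above 0.015 m).
It also fails if it takes over 38 s, if anything falls off the work surface, if the arm or the gripper's body presses on something with over 40 N, if the wrist force passes 120 N, or if a joint passes its speed limit or range.

## Robot

A 7-joint arm with a two-finger parallel gripper is mounted at the origin on the work surface. World frame = base frame: x ahead of the robot, y to its left, z up, the work surface at z = 0. Lengths are in m, angles in rad, forces in N, time in s.
With the tool pointing down it reaches from about 0.425 to 0.95 m from the base axis. Payload 4.7 kg.
Tool frame: the origin (TCP) lies between the finger pads; the fingertips stand 19 mm ahead of it and the grasp point (between the pads) is the TCP (bot.tcp_to_tips is the distance from the TCP to the fingertips, in m); z points along the fingers, y is the direction in which the jaws open and shut (so a half turn about z gives the same grasp; the last joint's range is limited). The gripper opens to 87 mm and grips with 3 to 60 N. Pads are 19 mm wide; open, the fingers measure 117 mm over their backs; the gripper's body (75 mm by 190 mm) begins 51 mm behind the grasp point.
Start: joints at [-1.167, 0.469, -0.049, 1.532, 0.024, 1.141, -0.082], TCP at [0.283, 0.613, 0.242] pointing down, gripper open.
Joint ranges: [-2.59, 2.59], [-0.33, 1.99], [-1.39, 1.29], [0.1, 2.45], [-1.04, 4.18], [0.21, 1.99], [-2.66, 2.66]. Speed limits (rad/s): [2.57, 2.57, 3.14, 3.14, 3.14, 3.14, 3.14].

## Interface

Orientations are given as a rotation vector (axis times angle).
In Python, from bench import telemetry, cams, workorder, bot gives the robot as it stands.
- The arm moves only by the shell command python3 -m pendant 'ROWS' [FORCE]. ROWS is JSON, a list of rows, each a list of 7 numbers: the shift along the world's x, y, z in mm, then the turn, a rotation vector about the world's x, y, z in degrees, then the gripper's target within -1 to 1 (fully open at 1, half-way at 0, shut at -1). A call has 1 to 10 rows; each row is the pose to reach, as a shift and turn from the pose measured when the call began; what a row does not reach only later rows make up. A row lasts 1/10 s, in which the tool goes at most 50 mm and 8.59 degrees, less where a joint would pass 70% of its speed; a pose out of reach is approached as far as the arm can. A call with a gripper value outside its range is refused whole. The fingers move at their own pace and stop on an object; FORCE is the grip in N (left out, the last holds). Time passes only in rows, so rows that repeat a pose let the fingers close. It gives the time, the measured TCP pose, the force and the opening at its end, in the units of the state.
- telemetry.read_state(): the state, without advancing time (a new reading comes with each control period).
- cams.camera(name): name is "scene" or "top" or "wrist"; returns (picture, depth): 420x560x3 uint8, blue, green, red; 420x560 float32, m along the optical axis (not along the pixel's ray), 0 where there is no reading.
- cams.get_calibration(name): a dict with "camera_matrix" (3x3 intrinsics, pixels), "xyz" and "rotation" of the camera in the world. Camera axes: x right, y down, z forward; pixel columns grow to the right and rows downward; lengths in m; the calibration is good to about 2 mm. A picture is of the moment at which its call begins: read the wrist's pose just before it. get_calibration takes no time and is no camera call; for the wrist camera it gives the pose at the moment of the call.
- workorder.sign_off(): hands the job in, once; it reports no verdict.
Trained networks look in the newest picture that a camera, given by its name, has taken for a name from the list of things; names that differ only in an ending like _2 or _b are one class to them, and where a whole thing is asked for, a point or a joint stands for the part that bears it (a point fixed in the world has none). Each returns a list of dicts, best first, with "score" (0 to 1); they miss things now and then, are a little off and sometimes report something else, mostly with a low value. They report only what shows in the picture. A call takes as long as a camera call.
- cams.regions_of(camera, query): "mask" (420x560 bool, what is visible of it) and "xy" ([column, row] as shares, 0 to 1, of the picture: columns of its width, rows of its height, amid what is visible of it).
- cams.place_of(camera, query): "xy" ([column, row] as shares, 0 to 1, of the picture: columns of its width, rows of its height: a listed point, or the origin of a listed thing).
The state is a dict: "time": time; "joints": joint angles; "joint_velocities": joint speeds; "joint_torque": joint torques, N m; "ee_pos": TCP position; "orientation": TCP orientation; "force": force on the tool from outside, world axes, zero at the start; "ft_torque": the same for the moment, N m; "finger_gap": opening from 0.0 (shut) to 1.0 (fully open).
Only numpy, scipy, OpenCV 4.12 (cv2) and the standard library are available. Lean on these libraries where they do the work, as an engineer would, in place of code of your own. Each camera call takes 0.05 s, during which the arm holds its last target. There are 200 camera calls.

## Working session

There is one attempt and no reset: what is moved stays moved. The work goes in short steps, Python scripts to look and compute and a shell command to move; the robot and the scene stay as the last step left them, time stands still between calls to the robot, and variables do not carry over. Pictures are saved under pics/ and viewed, about 8 in all and at most 12, crops included, and the job is handed in when it is done.

```bash
mkdir -p pics; ls; cat > h.py <<'E'
import numpy as np,cv2
from bench import telemetry,cams,workorder,bot
def xyz(cam,uv,depth,c):
    K=np.array(c["camera_matrix"]);R=np.array(c["rotation"])
    if R.shape!=(3,3): R=cv2.Rodrigues(R)[0]
    u,v=uv; n=np.array([(u-K[0,2])/K[0,0],(v-K[1,2])/K[1,1],1.])
    return np.array(c["xyz"])+R@(n*depth), R@n
E
python3 - <<'E'
from h import *
s=telemetry.read_state();print({k:np.round(v,3) for k,v in s.items()},bot.tcp_to_tips)
ims=[]
for n in ["top","scene"]:
    im,d=cams.camera(n);c=cams.get_calibration(n);np.savez(f"{n}.npz",d=d)
    cv2.imwrite(f"{n}.png",im); cv2.imwrite(f"pics/{n}0.png",im)
    print(n,c["xyz"],np.array(c["rotation"]).round(3).tolist())
    for q in ["lane_start","mouth","pivot","bar","battery_center","drop_box","fresh_center","beaker_center","cork_center"]:
        for r in cams.place_of(n,q)[:1]:
            uv=np.array(r["xy"])*[560,420];u,v=uv.astype(int)
            p,_=xyz(n,uv,d[min(v,419),min(u,559)],c); print(q,round(r["score"],2),uv.round(1),p.round(4))
E
```

```text
pics
{'time': np.float64(0.0), 'joints': array([-1.167,  0.469, -0.049,  1.534,  0.024,  1.141, -0.082]), 'joint_velocities': array([-0.001, -0.001,  0.002, -0.   , -0.   ,  0.002, -0.002]), 'joint_torque': array([-1.0000e-03, -5.0798e+01, -8.1000e-02, -2.3615e+01, -6.1000e-02,
        3.8000e-02,  0.0000e+00]), 'ee_pos': array([0.283, 0.612, 0.24 ]), 'orientation': array([-6.740e-01, -3.068e+00,  3.000e-03]), 'force': array([ 0.494,  0.65 , -0.097]), 'ft_torque': array([ 0.018,  0.029, -0.006]), 'finger_gap': np.float64(0.998)} 0.019
top [0.50441916 0.0272224  0.76520373] [-2.148, 2.147, -0.161]
lane_start 0.84 [296.3 289.9] [0.4701 0.0017 0.0685]
mouth 0.76 [307.7 193. ] [ 0.6205 -0.0158  0.0978]
bar 0.89 [258.7 232. ] [0.5595 0.0605 0.0959]
battery_center 0.67 [305.3 236.3] [ 0.5537 -0.0123  0.0846]
drop_box 0.95 [304.4 197.8] [ 0.618  -0.0123  0.0662]
fresh_center 0.61 [383.8 242.5] [ 0.5469 -0.1472  0.0356]
beaker_center 0.9 [196.6 216.3] [0.5948 0.1751 0.004 ]
cork_center 0.57 [392.3 172.1] [ 0.6682 -0.1662  0.0343]
scene [0.86105826 0.37548967 0.65147895] [-0.817, -2.686, 0.91]
lane_start 0.56 [335.3 170.5] [ 0.4188 -0.0483 -0.0038]
mouth 0.83 [248.8 203.5] [0.6458 0.0103 0.1168]
pivot 0.72 [264.4 217.2] [0.6392 0.0413 0.1131]
bar 0.58 [316.5 210.2] [0.5598 0.0629 0.0955]
battery_center 0.78 [290.9 182.9] [ 0.5555 -0.0082  0.0868]
drop_box 0.94 [250.8 229.7] [0.6618 0.0398 0.098 ]
fresh_center 0.69 [317.  207.6] [0.5545 0.0576 0.0924]
beaker_center 0.92 [335.9 287. ] [0.5766 0.147  0.0033]
cork_center 0.44 [187.1 179.9] [ 0.6985 -0.0814  0.1152]
```

View pics/top0.png

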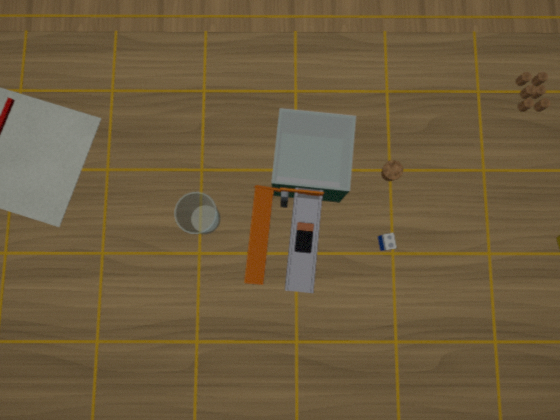

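```bash
python3 - <<'E'
from h import *
d=np.load("top.npz")["d"];c=cams.get_calibration("top");K=np.array(c["camera_matrix"])
V,U=np.mgrid[:420,:560]
R=np.array(c["rotation"]);R=R if R.shape==(3,3) else cv2.Rodrigues(R)[0]
P=np.stack([(U-K[0,2])/K[0,0]*d,(V-K[1,2])/K[1,1]*d,d],-1)@R.T+c["xyz"];np.save("P.npy",P)
im,_=cams.camera("top")
for q in ["bar","battery_center","drop_box"]:
    for r in cams.regions_of("top",q)[:1]:
        m=r["mask"]&(d>0);p=P[m]
        print(q,r["score"],m.sum(),p.mean(0),np.percentile(p,[2,50,98],axis=0).round(4).tolist())
        mm=r["mask"].astype(np.uint8);print(cv2.minAreaRect(np.argwhere(mm)[:,::-1].astype(np.float32)))
        print("world rect",cv2.minAreaRect(p[:,:2].astype(np.float32)*1000))
        if q=="battery_center":
            t=p[(p[:,2]>.083)&(p[:,2]<.092)];print("top",len(t),cv2.minAreaRect(t[:,:2].astype(np.float32)*1000),t[:,2].mean())
# lane walls/floor strip: height slices
for x in [.48,.5,.52,.6]:
    m=(abs(P[...,0]-x)<.002)&(abs(P[...,1])<.12);q=P[m];q=q[np.argsort(q[:,1])]
    print(x,[(round(a*1000),round(b*1000)) for a,b in q[:,1:] if b>.04][::2])
E
```

```text
bar 0.82 2004 [0.56040718 0.05599225 0.09405686] [[0.4833, -0.0218, 0.0872], [0.561, 0.06, 0.0948], [0.6282, 0.0792, 0.101]]
((281.861572265625, 237.10769653320312), (66.73068237304688, 100.2200698852539), 7.125016689300537)
world rect ((567.274169921875, 53.109039306640625), (91.14253234863281, 186.7763671875), 56.55907440185547)
battery_center 0.92 527 [ 0.5526077  -0.00980239  0.08565421] [[0.5291, -0.0232, 0.0689], [0.5524, -0.01, 0.0866], [0.5766, 0.0026, 0.0892]]
((303.88616943359375, 237.04925537109375), (17.19570541381836, 31.728851318359375), 3.1798300743103027)
world rect ((553.6988525390625, -10.744691848754883), (27.834482192993164, 50.888851165771484), 85.96441650390625)
top 488 ((552.31201171875, -9.505123138427734), (26.208518981933594, 46.567054748535156), 84.58708953857422) 0.08670097954752003
drop_box 0.88 10710 [ 0.62894763 -0.00531719  0.09982926] [[0.4796, -0.0793, 0.035], [0.636, -0.0065, 0.1157], [0.7418, 0.0726, 0.1192]]
((299.8414001464844, 199.24075317382812), (93.1524429321289, 183.2006378173828), 10.17551040649414)
world rect ((631.8718872070312, -8.780944
[... 1751 characters left out ...]
, (58, 93), (58, 92), (60, 93), (61, 94), (61, 94), (63, 94), (64, 96), (65, 92), (66, 96), (68, 94), (69, 96), (70, 96), (72, 96), (73, 97), (75, 99), (76, 99), (78, 99)]
0.6 [(-37, 77), (-35, 79), (-33, 78), (-32, 69), (-31, 68), (-29, 68), (-28, 70), (-26, 67), (-24, 69), (-23, 69), (-21, 67), (-20, 68), (-18, 70), (-16, 69), (-15, 70), (-13, 70), (-11, 68), (-10, 68), (-8, 70), (-7, 69), (-5, 68), (-3, 69), (-2, 68), (0, 69), (2, 68), (3, 77), (5, 78), (7, 77), (42, 85), (43, 89), (45, 89), (46, 91), (48, 92), (50, 92), (51, 93), (53, 92), (54, 93), (56, 93), (57, 95), (59, 97), (59, 96), (60, 97), (62, 98), (62, 94), (63, 98), (65, 98), (65, 96), (66, 98), (68, 100), (70, 98), (71, 96)]
```

```bash
python3 - <<'E'
from h import *
P=np.load("P.npy").reshape(-1,3);x,y,z=P.T
f=lambda m:cv2.minAreaRect(P[m][:,:2].astype(np.float32)*1000)
near=(x>.44)&(x<.61)&(y>-.06)&(y<.1)
print("bar",f(near&(y>.035)&(z>.082)&(z<.104)&(x<.61)))
lane=near&(y<.03)&(z>.064)&(z<.084);print("lane",f(lane),x[lane].min())
roof=(z>.112)&(z<.124)&(x>.58)&(x<.8)&(abs(y)<.12);print("roof",f(roof),np.median(z[roof]))
# edges per x of walls
a=[]
for X in np.arange(.475,.605,.005):
    q=y[lane&(abs(x-X)<.003)];a.append((X,q.min(),q.max()))
a=np.array(a);mid=(a[:,1]+a[:,2])/2;k=np.polyfit(a[:,0],mid,1);print("lane fit slope",k,np.mean(a[:,2]-a[:,1]))
th=np.arctan(k[0]);ex=np.array([np.cos(th),np.sin(th)]);ey=np.array([-ex[1],ex[0]])
s=P[:,:2]@ex;t=(P[:,:2]-[0,k[1]])@ey
print("th",th,"lane s range",np.percentile(s[lane],[.2,1,99.5]))
l2=near&(z>.068)&(z<.082)&(abs(t)<.022);print("lane start s",np.percentile(s[l2],[.1,.5,1]))
b=(z>.082)&(z<.104)&(t>.05)&(t<.095)&(s>.4)&(s<.64);print("bar s,t",np.percentile(s[b],[.5,99.5]),np.percentile(t[b],[.5,99.5]))
print("roof s,t",np.percentile(s[roof],[.5,1,99,99.5]),np.percentile(t[roof],[1,99]))
bt=(z>.083)&(z<.092)&(abs(t)<.018)&(s>.5)&(s<.6);print("bat s,t",np.percentile(s[bt],[1,99]),np.percentile(t[bt],[1,99]))
E
```

```text
bar ((545.649169921875, 62.09419631958008), (29.06180191040039, 130.5804901123047), 84.11231231689453)
lane ((539.4149169921875, -8.68221664428711), (43.97883605957031, 143.90765380859375), 84.106201171875) 0.465778930496138
roof ((686.657958984375, -23.98369598388672), (120.08293151855469, 121.2254409790039), 84.00630950927734) 0.11728692995385526
lane fit slope [-0.10193295  0.04636069] 0.04341171772587971
th -0.10158209933698287 lane s range [0.46565785 0.46658712 0.608121  ]
lane start s [0.46560706 0.46601496 0.46652859]
bar s,t [0.47189848 0.62560073] [0.0529653  0.08538691]
roof s,t [0.62547938 0.62569108 0.74426507 0.74491217] [-0.05917567  0.05846888]
bat s,t [0.52769746 0.57327799] [-0.01244019  0.01349518]
```

```bash
python3 -m pendant '[[20,-48,0,0,0,2,0.26],[40,-96,0,0,0,4,0.26],[58,-144,0,0,0,6,0.26],[76,-190,0,0,0,8,0.26],[95,-236,0,0,0,10,0.26],[113,-282,0,0,0,12,0.26],[131,-328,0,0,0,14,0.26],[150,-374,0,0,0,16,0.26],[168,-420,0,0,0,18,0.26],[186,-464,0,0,0,18.9,0.26]]' 20
python3 -m pendant '[[20,-40,-10,0,0,0,0.26],[40,-80,-20,0,0,0,0.26],[48,-119,-40,0,0,0,0.26],[48,-119,-60,0,0,0,0.26],[48,-119,-60,0,0,0,0.26],[48,-119,-60,0,0,0,0.26]]'
cat > m.py <<'E'
from h import *
import sys
s=telemetry.read_state();R=cv2.Rodrigues(np.array(s["orientation"]))[0]
th=-.1025;ex=np.array([np.cos(th),np.sin(th)]);ey=np.array([-ex[1],ex[0]])
o=np.array([0.,.04636])+(.6255+.0047)*np.array([.99484,-.10141])
d=s["ee_pos"][:2]-o
print("t",s["time"],"pos",np.round(s["ee_pos"],4),"box xy mm",(1000*np.array([d@ex,d@ey])).round(1),"tips z",round(1000*(s["ee_pos"][2]-.019),1))
print("yaw err deg",np.degrees(np.arctan2(R[1,1],R[0,1])-np.pi/2-th).round(2),"zaxis",R[:,2].round(3),"F",np.round(s["force"],2),"gap",s["finger_gap"],"origin",o)
E
python3 m.py
python3 - <<'E'
from h import *
for n in ["scene","wrist"]:
    im,d=cams.camera(n);cv2.imwrite(f"pics/{n}1.png",im[60:330,150:430].repeat(2,0).repeat(2,1) if n=="scene" else im)
E
```

```text
time: 2.2
ee_pos: [0.4696, 0.1469, 0.2421]
orientation: [0.16, 3.137, 0.001]
force: [0.4, 0.9, -0.1]
finger_gap: 0.633
time: 2.8
ee_pos: [0.5176, 0.0287, 0.1823]
orientation: [0.158, 3.137, 0.002]
force: [0.4, 0.4, -0.1]
finger_gap: 0.626
t 2.8 pos [0.5176 0.0287 0.1823] box xy mm [-113.6   34.8] tips z 163.3
yaw err deg 0.11 zaxis [ 0.001  0.001 -1.   ] F [ 0.42  0.4  -0.05] gap 0.6264976480531578 origin [ 0.62694817 -0.01754858]
```

View pics/scene1.png

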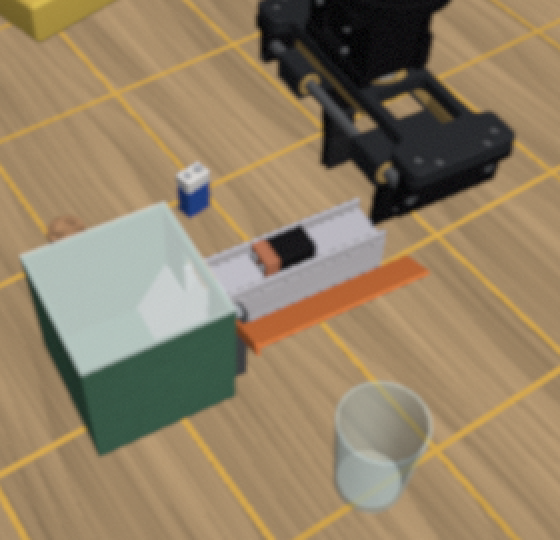

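View pics/wrist1.png

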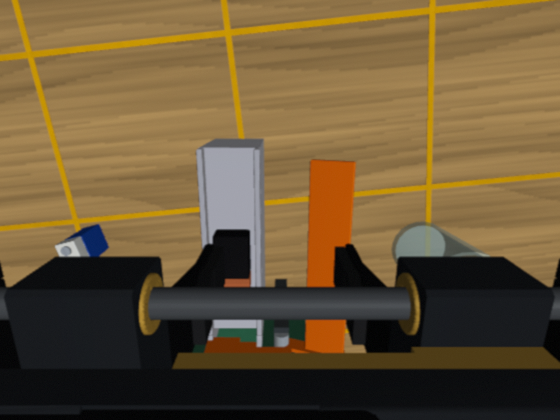

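```bash
python3 -m pendant '[[0,0,-30,0,0,0,0.26],[0,0,-55,0,0,0,0.26],[0,0,-66,0,0,0,0.26],[0,0,-72,0,0,0,0.26],[0,0,-78,0,0,0,0.26],[0,0,-83,0,0,0,0.26],[0,0,-87,0,0,0,0.26],[0,0,-87,0,0,0,0.26]]'
python3 m.py
python3 - <<'E'
from h import *
for n in ["scene","wrist"]:
    im,d=cams.camera(n);cv2.imwrite(f"pics/{n}2.png",im[60:330,150:430].repeat(2,0).repeat(2,1) if n=="scene" else im)
E
```

```text
time: 3.7
ee_pos: [0.519, 0.0301, 0.0967]
orientation: [0.155, 3.133, 0.004]
force: [-1.0, 3.8, 4.8]
finger_gap: 0.63
t 3.7 pos [0.519  0.0301 0.0967] box xy mm [-112.2   36.3] tips z 77.7
yaw err deg 0.2 zaxis [ 0.005  0.003 -1.   ] F [-1.05  3.76  4.81] gap 0.6298736923827486 origin [ 0.62694817 -0.01754858]
```

View pics/scene2.png

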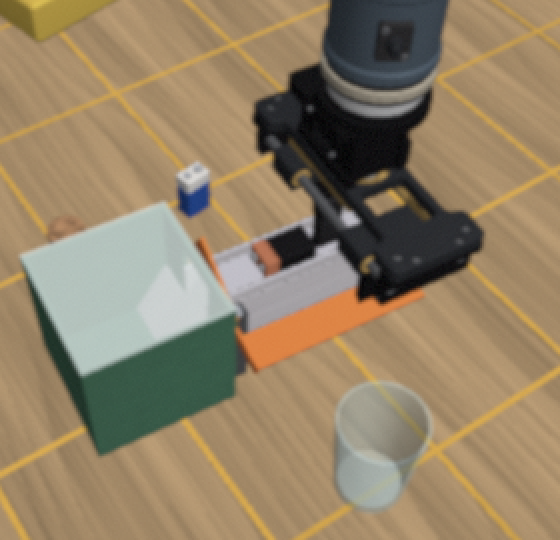

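View pics/wrist2.png

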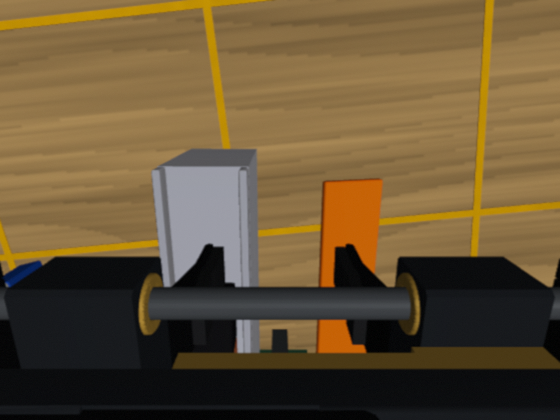

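```bash
python3 -m pendant '[[8,-2,-2,0,0,0,0.26],[16,-3,-2,0,0,0,0.26],[24,-4,-2,0,0,0,0.26],[32,-4.5,-2,0,0,0,0.26],[40,-5,-2,0,0,0,0.26],[48,-6,-2,0,0,0,0.26],[56,-7,-2,0,0,0,0.26],[64,-8,-2,0,0,0,0.26],[72,-9,-2,0,0,0,0.26],[72,-9,-2,0,0,0,0.26]]'
python3 m.py
python3 - <<'E'
from h import *
im,d=cams.camera("scene");cv2.imwrite("pics/scene3.png",im[60:330,150:430].repeat(2,0).repeat(2,1))
E
```

```text
time: 4.8
ee_pos: [0.591, 0.0214, 0.0954]
orientation: [0.155, 3.134, 0.005]
force: [-2.3, 1.4, 5.4]
finger_gap: 0.632
t 4.8 pos [0.591  0.0214 0.0954] box xy mm [-39.7  35.1] tips z 76.4
yaw err deg 0.22 zaxis [ 0.004  0.003 -1.   ] F [-2.31  1.39  5.4 ] gap 0.6315232777570536 origin [ 0.62694817 -0.01754858]
```

View pics/scene3.png

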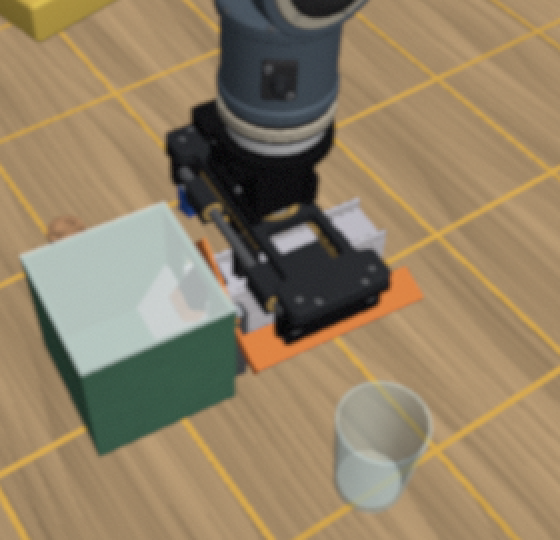

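```bash
python3 -m pendant '[[7,-1,-1,0,0,0,0.26],[14,-1.5,-1,0,0,0,0.26],[20,-2,-1,0,0,0,0.26],[20,-2,-1,0,0,0,0.26],[20,-2,-1,0,0,0,0.26],[20,-2,-1,0,0,0,0.26],[20,-2,-1,0,0,0,0.26]]'
python3 m.py
python3 - <<'E'
from h import *
im,d=cams.camera("scene");cv2.imwrite("pics/scene4.png",cv2.resize(im[130:300,150:350],None,fx=3,fy=3))
E
```

```text
time: 5.55
ee_pos: [0.6109, 0.0197, 0.0954]
orientation: [0.154, 3.134, 0.006]
force: [-2.7, 1.9, 6.6]
finger_gap: 0.63
t 5.55 pos [0.6109 0.0197 0.0954] box xy mm [-19.8  35.4] tips z 76.4
yaw err deg 0.23 zaxis [ 0.004  0.004 -1.   ] F [-2.75  1.92  6.64] gap 0.6296050967588129 origin [ 0.62694817 -0.01754858]
```

View pics/scene4.png

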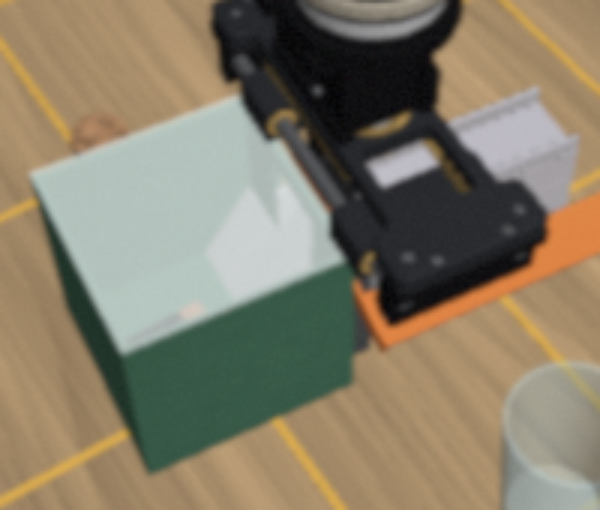

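```bash
python3 -m pendant '[[-5,0,0,0,0,0,0.26],[-10,1,0,0,0,0,0.26],[-15,1.5,0,0,0,0,0.26],[-15,1.5,10,0,0,0,0.26],[-15,1.5,25,0,0,0,0.26],[-15,1.5,50,0,0,0,0.26],[-40,4,90,0,0,0,0.26],[-60,40,130,0,0,0,0.26],[-80,85,140,0,0,0,0.26],[-90,130,145,0,0,0,0.26]]'
python3 -m pendant '[[-20,45,0,0,0,0,0.26],[-40,90,0,0,0,0,0.26],[-60,135,0,0,0,0,0.26],[-80,180,0,0,0,0,0.26],[-80,180,0,0,0,0,0.26]]'
python3 m.py
python3 - <<'E'
from h import *
im,d=cams.camera("scene");i2,_=cams.camera("top")
cv2.imwrite("pics/s5.png",np.hstack([cv2.resize(im[120:300,150:350],None,fx=2,fy=2),cv2.resize(i2[90:270,180:380],None,fx=2,fy=2)]))
c=cams.get_calibration("top")
for q in ["battery_center","fresh_center","beaker_center","cork_center"]:
    for r in cams.place_of("top",q)[:1]: print(q,r["score"],np.array(r["xy"])*[560,420])
for r in cams.regions_of("top","bar")[:1]: print("bar",np.argwhere(r["mask"]).mean(0))
E
```

```text
time: 6.6
ee_pos: [0.5206, 0.1463, 0.2427]
orientation: [0.16, 3.132, 0.006]
force: [0.7, 0.8, 0.5]
finger_gap: 0.63
time: 7.1
ee_pos: [0.4357, 0.333, 0.2429]
orientation: [0.14, 3.136, 0.009]
force: [-0.6, 0.1, -0.4]
finger_gap: 0.633
t 7.1 pos [0.4357 0.333  0.2429] box xy mm [-226.1  329.2] tips z 223.9
yaw err deg 0.75 zaxis [ 0.003  0.006 -1.   ] F [-0.58  0.07 -0.43] gap 0.6332293494808648 origin [ 0.62694817 -0.01754858]
fresh_center 0.7 [383.376 244.482]
beaker_center 0.63 [199.976 212.394]
cork_center 0.68 [390.208 173.418]
bar [230.92039312 262.14152334]
```

View pics/s5.png

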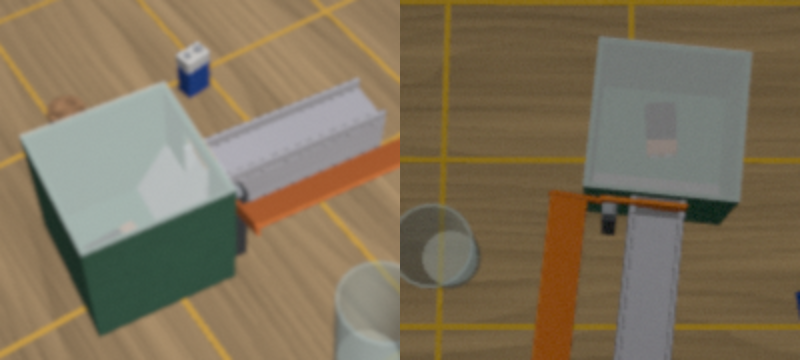

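The battery shows through the roof, inside the box at about (660,130). The flap is shut, the other objects are where they were, and the arm is clear.

```bash
python3 -c "
from bench import workorder;print(workorder.sign_off())"
```

```text
the job is handed in; nothing more can be done
None
```

The spent battery is in the drop box and the job is handed in, with the robot's clock at about 7 s of the 38 s allowed. The left fingertip held the orange bar down while the right fingertip pushed the battery along the lane and under the flap. Once the picture showed it had dropped in, I let go and the arm backed off.

**Last checks:**
- **Battery:** the pictures show it inside the box, seen through the clear roof. The network did not report it there, so this rests on the pictures alone.
- **Flap:** it looks shut, and the bar is back up. I judged the angle from the pictures and did not measure it.
- **Fresh battery, beaker and cork:** the fresh battery and cork were found within about 3 pixels (about 5 mm) of where they started. The beaker's point differed by about 5 pixels (about 8 mm), which I put down to network noise because nothing came near it.
- **Robot:** it stood well clear with the force reading near zero. While pushing, the readings I took showed about 7 N at most.

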